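# Change over the sampling stand and load the reagent carton

### The arm

A 6-joint arm with a two-finger parallel gripper is mounted at the origin on the work surface. World frame = base frame: x ahead of the robot, y to its left, z up, the work surface at z = 0. Lengths are in mm, angles in degrees, forces in N, time in s.
With the tool pointing down it reaches from about 350 to 850 mm from the base axis. Payload 8.1 kg.
Tool frame: the origin (TCP) lies on the centre line of the jaws, within the pads' length; the fingertips stand 19 mm ahead of it and the grasp point (between the pads) is the TCP (r.tip_reach is the z of the fingertips in the tool frame, in mm); z points along the fingers, y is the line along which they close (so a half turn about z gives the same grasp; the last joint's range is limited). The gripper opens to 85 mm and grips with 20 to 120 N. Pads are 22 mm wide; open, the fingers measure 114 mm over their backs; the gripper's body (76 mm by 85 mm) begins 54 mm behind the grasp point. The pads swing forward as they close: fully open they stand 13 mm farther back than shut.
Start: joints at [-75.08, 7.471, 85.268, -0, 87.261, -4.893], TCP at [203.39, -564.48, 214.292] pointing down, gripper open.
Joint ranges: [-169.43, 169.43], [-51.17, 129.36], [1.28, 143.12], [-76.62, 256.62], [0, 156.53], [-152.29, 152.29]. Speed limits (degrees/s): [136.94, 136.94, 159.86, 180, 180, 180].

### API

Orientations are given as [roll, pitch, yaw] about the fixed x, y, z axes, in that order (R = Rz(yaw) Ry(pitch) Rx(roll)).
In Python, from bench import r gives the robot as it stands. The module is installed in compiled form; this text tells all that it offers.
- The arm moves only by the shell command python3 -m handwheel 'ROWS' [FORCE]. ROWS is JSON, a list of rows, each a list of 7 numbers: the shift along the tool's x, y, z in m, then the turn, a rotation vector about the tool's x, y, z in degrees, then the finger opening in m, from 0 to 0.0854. In form: [[tx, ty, tz, ax, ay, az, claw], ...]. A call has 1 to 8 rows; each row shifts and turns the commanded pose from where the row before left it, along the tool's axes as they then stand; what a row does not reach is not made up. A row lasts 1/12 s, in which the tool goes at most 41.7 mm and 7.16 degrees, less where a joint would pass 70% of its speed; a pose out of reach is approached as far as the arm can. A call with a gripper value outside its range is refused whole. The fingers move at their own pace and stop on an object; FORCE is the grip in N (left out, the last holds). Time passes only in rows, so rows that do not move let the fingers close. It gives the time, the measured TCP pose, the force, the opening and the grip force at its end, in the units of the state.
- r.sense(): the state, without advancing time (a new reading comes with each control period).
- r.snapshot(name): name is "scene" or "side" or "wrist"; returns (picture, depth): 400x640x3 uint8, blue, green, red; 400x640 float32, mm along the optical axis (not along the pixel's ray), 0 where there is no reading.
- r.calibration(name): a dict with "vfov" (degrees; the focal length in pixels is half the picture's height over the tangent of half this angle, whatever the lens; pixels are square), "cx", "cy" (the principal point, pixels), "rvec" (rotation vector, rad) and "tvec" (3), from world to camera coordinates, as OpenCV has them; the wrist camera has in their place "tool_from_camera" (4x4, takes a point from camera to tool coordinates, whose origin is the TCP and whose axes are the flange's). Camera axes: x right, y down, z forward; pixel columns grow to the right and rows downward; lengths in mm; the calibration is good to about 2 mm. A picture is of the moment at which its call begins: read the wrist's pose just before it. calibration takes no time and is no camera call.
- r.hand_in(): hands the job in; it is judged then, once.
The state is a dict: "time": time; "joint_pos": joint angles; "qd": joint speeds; "joint_efforts": joint torques, N m; "tool_pos": TCP position; "tcp_rot": TCP orientation; "ft_force": force on the tool from outside, world axes, zero at the start; "wrist_torque": the same for the moment, N m; "finger_gap": finger opening in mm; "grip_force": force on a finger pad.
Only numpy, scipy, OpenCV 4.12 (cv2) and the standard library are available. Lean on these libraries where they do the work, as an engineer would, in place of code of your own. Each camera call takes 0.05 s, during which the arm holds its last target. There are 200 camera calls.

### The job

Get the blood-gas bench ready for the next run: the low wide waste pan stands on the square pick-up mark under the wire shelf, so slide it along the plate, without lifting or tipping it, onto the empty round mark, and then slide the tall rinse pot in the same way onto the square mark, each centred on its mark. After that push the reagent carton along the rollers until it is fully home in the bay, and then swing the retaining arm all the way round across the lane behind it. Leave the other containers on the bench where they are.

Things in the scene. Friction and masses are not known exactly. Their poses are not given: they have to be found in the camera images.
- stand: Fixed plate 180 (x) x 420 (y) x 18 mm; origin mid underside on the bench, front to its -x, z up. Marks along y: 116 mm square outline at 0, 116 mm round outlines at +-130 mm. On 4 posts (y +-203 mm) a wire shelf 160 mm above the plate, x -72 (front bar, 10 mm thick) to +85 mm. It blocks an upright gripper at a pot handle; leaning 30 to 40 deg, fingers pointing forward and down, clears it.
- pickup_mark (a point): Centre of the square pick-up mark, on the plate's top, in the middle of the row.
- free_mark: The round mark that is empty at the start (left or right end of the row, with a small cross in it; the tall pot stands on the other round mark). Origin: centre of the mark, on the plate's top.
- waste_pan: Low wide open steel pan, 100 mm diameter, 50 mm high, about 0.35 kg, loose, with one straight black handle. Origin: centre of its underside; z up. The level handle runs along the pan's -x (to the plate's front) from the wall to 102 mm from the pan's axis; 16 mm wide, 14 mm high, its middle 36 mm above the pan's underside.
- rinse_pot: Tall open steel pot, 86 mm diameter, 85 mm high, about 0.4 kg, loose, with one straight black handle. Origin: centre of its underside; z up. The level handle runs along the pot's -x (to the plate's front) from the wall to 102 mm from the pot's axis; 16 mm wide, 14 mm high, its middle 48 mm above the pot's underside.
- lane: Fixed roller lane running away from the robot along its +x; origin on the bench under its middle line, z up. Eight free rollers, x -152 to +114 mm, tops 40 mm above the bench; guides 78 mm apart inside, tops at 58 mm. Bay at x +35 to +140 mm: white side walls 100 mm high, end stop face at x = +140 mm, a white housing 130 mm high behind it.
- carton_home (a point): Point on the lane (in its frame x = 80, y = 0, z = 40 mm) where the carton's origin lies when it is fully home against the end stop.
- carton: Cardboard reagent carton on the rollers, 120 mm (x, along the lane) x 70 mm (y) x 80 mm high, about 0.45 kg, loose. Origin: centre of its underside. It starts near the lane's robot end, some 14 to 17 cm short of home. Its rear face (towards the robot) is 60 mm behind its origin.
- gate (a joint): Angle v (rad) of the retaining arm, a level steel bar 100 x 12 x 16 mm (high) on an upright pin right of the lane. It points along (-cos(v-0.3), sin(v-0.3)) in the lane's frame: at 0 back along the lane and a little outwards; growing, its free end swings in over the lane; at 1.87 (stop) it is square across, 8 mm behind a carton that is home. Stays where left; about 1 N at its end moves it.
- gate_hinge (a point): Axis of the retaining arm's pin, at the bar's mid height, 85 mm above the bench (in the lane's frame x = 6, y = -58 mm). The pin is 20 mm thick, its top 96 mm above the bench.
- spray_bottle: Bystander: white bottle, 56 mm diameter, 170 mm high, left of the stand. Origin: centre of its underside.
- sample_cup: Bystander: white open cup, 70 mm diameter, 65 mm high, in front of the stand, towards the robot. Origin: centre of its underside.
- wipes_jar: Bystander: white jar, 80 mm diameter, 110 mm high, to the left, in front of the stand. Origin: centre of its underside.
Things that resemble listed ones, but are neither listed nor needed, are in the scene too. Leave any blue, purple or turquoise look-alike of the waste_pan alone.

How it is judged (in metres and radians):
On the way, in this order (a step that is already met when the one before it is completed fails the run):
1. the waste pan stands on the empty round mark (horizontal distance between waste_pan and free_mark below 0.015 m and linear speed of waste_pan below 0.02 m/s), for 0.2 s.
2. the rinse pot stands on the square pick-up mark (horizontal distance between rinse_pot and pickup_mark below 0.015 m and linear speed of rinse_pot below 0.02 m/s), for 0.2 s.
3. the carton is fully home in the bay (x of carton in the frame of carton_home above -0.006 m), for 0.2 s.
4. the retaining arm is swung across behind the carton (value of joint gate above 1.72 rad), for 0.2 s.
At the end, for the whole second after the job is handed in: Pan upright within 15 mm of the centre of the round mark that was empty; rinse pot upright within 15 mm of the centre of the square mark; carton within 6 mm of fully home; retaining arm across behind it (above 1.72 of 1.87 rad); all at rest (all of step 1 and all of step 2 and angle between each of waste_pan, rinse_pot's own z axis and vertical below 0.06 rad and x of carton in the frame of carton_home above -0.006 m and value of joint gate above 1.72 rad and linear speed of carton below 0.02 m/s); the robot touches nothing.
It fails at once if the waste pan is lifted more than 10 mm off the plate, or falls off it (z of waste_pan in the frame of stand above 0.028 m or z of waste_pan in the frame of stand below 0.008 m).
It fails at once if the rinse pot is lifted more than 10 mm off the plate, or falls off it (z of rinse_pot in the frame of stand above 0.028 m or z of rinse_pot in the frame of stand below 0.008 m).
It fails at once if the waste pan or the rinse pot is tipped by more than 14 degrees (angle between any of waste_pan, rinse_pot's own z axis and vertical above 0.25 rad).
It fails at once if the carton is lifted off the rollers by more than 20 mm (z of carton in the frame of lane above 0.06 m).
It fails at once if a bystander container is moved by more than 30 mm (distance of any of spray_bottle, sample_cup, wipes_jar from where it was at the start of the episode above 0.03 m).
It also fails if it takes over 72 s, if anything falls off the work surface, if the arm or the gripper's body presses on something with over 40 N, if the wrist force passes 120 N, or if a joint passes its speed limit or range.

## Working session

There is one attempt and no reset: what is moved stays moved. The work goes in short steps, Python scripts to look and compute and a shell command to move; the robot and the scene stay as the last step left them, time stands still between calls to the robot, and variables do not carry over. Pictures are saved under pics/ and viewed, at most 10 in all, crops included, and the job is handed in when it is done.

```bash
mkdir -p pics; cat > h.py <<'E'
import numpy as np, cv2
from scipy.spatial.transform import Rotation as R
from bench import r
def cam(n):
    c=r.calibration(n); f=200/np.tan(np.radians(c['vfov'])/2)
    if n=='wrist':
        s=r.sense(); T=np.eye(4); T[:3,:3]=R.from_euler('xyz',s['tcp_rot'],degrees=True).as_matrix(); T[:3,3]=s['tool_pos']
        W=T@np.array(c['tool_from_camera'])
    else:
        M=np.eye(4); M[:3,:3]=cv2.Rodrigues(np.array(c['rvec'],float))[0]; M[:3,3]=np.ravel(c['tvec']); W=np.linalg.inv(M)
    return f,c['cx'],c['cy'],W
def pts(C,D):
    f,cx,cy,W=C; v,u=np.mgrid[:D.shape[0],:D.shape[1]]
    P=np.stack([(u-cx)/f*D,(v-cy)/f*D,D],-1)
    return P@W[:3,:3].T+W[:3,3]
def plane(C,u,v,z):
    f,cx,cy,W=C; d=W[:3,:3]@np.array([(u-cx)/f,(v-cy)/f,1]); o=W[:3,3]
    return o+d*(z-o[2])/d[2]
def proj(C,p):
    f,cx,cy,W=C; q=W[:3,:3].T@(np.array(p)-W[:3,3]); return cx+f*q[0]/q[2],cy+f*q[1]/q[2]
def grab(n):
    C=cam(n); I,D=r.snapshot(n); np.savez('last_'+n+'.npz',I=I,D=D); cv2.imwrite(f'pics/{n}_{r.sense()["time"]:.2f}.png',I); return C,I,D
E
python3 - <<'E'
from h import *
for n in('scene','side'):
    C,I,D=grab(n); print(n,C[0],C[3].round(2).tolist(),r.calibration(n).keys())
a=np.load('last_scene.npz')['I'];b=np.load('last_side.npz')['I']
print(r.sense())
E
ls pics
```

```text
scene 429.3705880876874 [[0.54, 0.69, -0.48, 1084.17], [0.84, -0.45, 0.3, -243.52], [-0.01, -0.57, -0.82, 1115.44], [0.0, 0.0, 0.0, 1.0]] dict_keys(['vfov', 'cx', 'cy', 'rvec', 'tvec'])
side 363.82523648883756 [[-0.74, -0.42, 0.53, -37.24], [-0.67, 0.45, -0.59, 635.88], [0.01, -0.79, -0.62, 654.62], [0.0, 0.0, 0.0, 1.0]] dict_keys(['vfov', 'cx', 'cy', 'rvec', 'tvec'])
{'time': 0.1, 'joint_pos': array([-7.50800699e+01,  7.51070831e+00,  8.53221208e+01,  2.25391407e-03,
        8.72605423e+01, -4.89324494e+00]), 'qd': array([-0.067044  , -0.03068389, -0.13139892,  0.00224442, -0.06480192,
       -0.05384223]), 'joint_efforts': array([ 1.73267701e-03, -5.70947671e+01, -5.01943946e+01,  2.05216622e-05,
        8.01601476e-03, -1.28407169e-05]), 'tool_pos': array([ 203.27526841, -563.97935977,  213.35890673]), 'tcp_rot': array([-1.79907161e+02, -1.02074865e-02,  1.98130573e+01]), 'ft_force': array([-0.0561414 ,  0.21143709,  0.17471051]), 'wrist_torque': array([-0.01961661, -0.03284399, -0.01307756]), 'grip_force': 0.0, 'finger_gap': 85.3997886546222}
scene_0.05.png
side_0.10.png
```

View pics/scene_0.05.png

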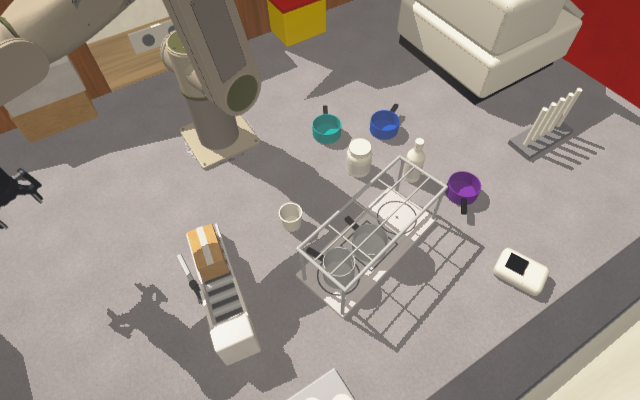

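View pics/side_0.10.png

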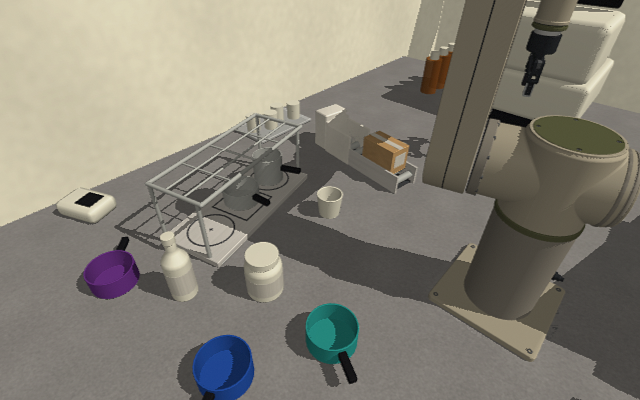

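The scene view shows the stand with the free round mark (cross) at about (397,216). Candidates for the waste pan are:
- steel low pan on the middle mark at (370,238), handle at (351,222)
- steel tall pot at (338,262), handle at (314,253)
- turquoise pan at (327,128)
- blue pan at (385,124)
- purple pan at (463,187)

By the description I choose the steel low pan in the middle. I'll check it in a close crop and measure.

```bash
python3 - <<'E'
from h import *
for n in('scene','side'):
    z=np.load(f'last_{n}.npz');I,D=z['I'],z['D'];C=cam(n);P=pts(C,D);h=P[...,2];g=I.max(-1).astype(int)
    hsv=cv2.cvtColor(I,cv2.COLOR_BGR2HSV)
    reg=(P[...,0]>380)&(P[...,0]<900)&(P[...,1]>-420)&(P[...,1]<350)&(D>0)
    def comps(m,name,mn=12):
        k,l,s,c=cv2.connectedComponentsWithStats(m.astype(np.uint8))
        for i in range(1,k):
            if s[i,4]>=mn:
                q=P[l==i]; print(n,name,c[i].round(0),s[i,4],'med',np.median(q,0).round(0),'min',q.min(0).round(0),'max',q.max(0).round(0))
    comps(reg&(g<60)&(h>30),'black')
    m=reg&(hsv[...,0]>8)&(hsv[...,0]<25)&(hsv[...,1]>90)&(h>30)
    comps(m,'carton',50)
    for nm,lo,hi in(('plate',12,24),('shelf',168,190)):
        mm=(reg&(h>lo)&(h<hi)&(P[...,1]>-200)&(P[...,1]<300)&(P[...,0]>450)).astype(np.uint8)
        k,l,s,c=cv2.connectedComponentsWithStats(mm)
        q=P[(l>0)&(s[l,4]>60)]
        if len(q): print(n,nm,len(q),cv2.minAreaRect(q[:,:2].astype(np.float32)),np.median(q[:,2]))
a=np.load('last_scene.npz')['I'];b=np.load('last_side.npz')['I']
A=cv2.resize(a[140:340,160:460],None,fx=2.6,fy=2.6,interpolation=cv2.INTER_CUBIC)
cv2.imwrite('pics/crop1.png',A)
B=cv2.resize(b[90:270,130:430],None,fx=2.6,fy=2.6,interpolation=cv2.INTER_CUBIC)
cv2.imwrite('pics/crop2.png',B)
print(r.calibration('wrist'))
E
```

```text
scene carton [208. 254.] 1145 med [ 481. -229.  117.] min [ 387. -267.   40.] max [ 516. -182.  126.]
scene plate 3988 ((653.8739624023438, 144.43600463867188), (179.62269592285156, 351.3299560546875), 13.483478546142578) 16.761869549181597
scene shelf 1930 ((658.97705078125, 146.8351287841797), (167.72238159179688, 349.407470703125), 13.59758472442627) 178.85636881392054
side black [290. 169.] 127 med [606.  28.  71.] min [579. -25.  39.] max [638.  45.  77.]
side black [260. 199.] 127 med [573. 172.  60.] min [547. 148.  45.] max [610. 179.  65.]
side carton [384. 151.] 1056 med [ 437. -192.  104.] min [ 384. -262.   32.] max [ 512. -175.  123.]
side plate 2910 ((621.9697875976562, 48.63179016113281), (506.9163513183594, 271.06744384765625), 81.34822082519531) 18.99455195842785
side shelf 1535 ((656.13916015625, 148.9390869140625), (167.29933166503906, 348.9268798828125), 13.445487976074219) 180.73064461474786
{'vfov': 58.371539334702504, 'cx': 323.1311177007002, 'cy': 206.56485723975803, 'tool_from_camera': array([[-2.25817191e-04, -9.44636661e-01, -3.28118161e-01,
         8.53203333e+01],
       [ 9.99999809e-01, -4.02082473e-04,  4.69357429e-04,
        -1.50727827e-01],
       [-5.75302796e-04, -3.28117992e-01,  9.44636572e-01,
        -1.58729834e+02],
       [ 0.00000000e+00,  0.00000000e+00,  0.00000000e+00,
         1.00000000e+00]])}
```

View pics/crop1.png

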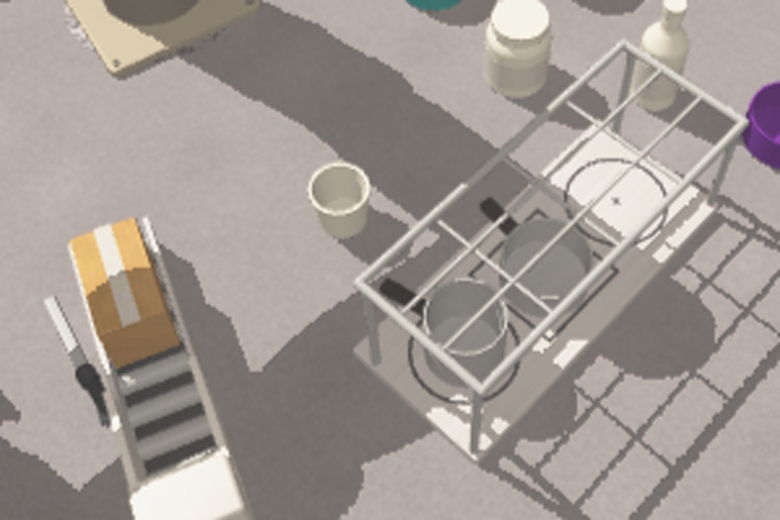

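The crop confirms the low steel pan at centre (545,260), on the square mark with its handle at (497,213). The tall pot is at (465,325) with its handle at (402,293), and the free mark's cross is at (616,201). The gate bar runs from (50,300) to about (100,400), left of the lane in the image.

```bash
cat > meas.py <<'E'
from h import *
n='scene'
z=np.load(f'last_{n}.npz');I,D=z['I'],z['D'];C=cam(n);P=pts(C,D);h=P[...,2];g=I.max(-1).astype(int)
def big(m,mn):
    k,l,s,c=cv2.connectedComponentsWithStats(m.astype(np.uint8)); 
    return [(l==i,s[i,4],c[i]) for i in range(1,k) if s[i,4]>=mn]
v,u=np.mgrid[:400,:640]
st=(u>280)&(u<470)&(v>140)&(v<330)
for nm,lo,hi in(('plate',12,24),('shelf',170,190)):
    q=np.concatenate([P[m] for m,a,c in big(st&(h>lo)&(h<hi),40)]); print(nm,cv2.minAreaRect(q[:,:2].astype(np.float32)),np.median(q[:,2]))
# corners of shelf: hull approximations
for m,a,c in big(st&(g<80)&(h>35)&(h<100),8): q=P[m];print('blk',c,a,np.median(q,0).round(1),cv2.fitLine(q[:,:2].astype(np.float32),2,0,.1,.1).ravel().round(2),q.min(0).round(0),q.max(0).round(0))
x,y=plane(C,160+616/2.6,140+201/2.6,18)[:2];print('cross',x,y)
ln=(u>150)&(u<265)&(v>215)&(v<370)
for nm,lo,hi in(('guides',50,66),('bay',94,106),('housing',124,137),('cartontop',114,126)):
    for m,a,c in big(ln&(h>lo)&(h<hi),25):
        q=P[m];print(nm,c.round(),a,np.median(q,0).round(0),[np.round(t,1) for t in cv2.minAreaRect(q[:,:2].astype(np.float32))],g[m].mean())
for m,a,c in big(ln&(u<208)&(h>70)&(h<110),8):q=P[m];print('gate?',c,a,np.median(q,0).round(0),q.min(0).round(0),q.max(0).round(0))
for uu,vv in((50,300),(78,365),(105,420),(90,385)):print('gate px',uu,vv,plane(C,160+uu/2.6,140+vv/2.6,93).round(0))
E
python3 meas.py
```

```text
plate ((560.3668823242188, 256.8111572265625), (328.5772399902344, 613.3187255859375), 11.540533065795898) 16.598197413022717
shelf ((651.0303955078125, 179.6885223388672), (167.72238159179688, 417.0090637207031), 13.59758472442627) 178.95742609933734
blk [463.6547619  205.19047619] 84 [701.9 486.9  40. ] [ 7.3000e-01 -6.8000e-01  7.0107e+02  4.8714e+02] [679. 465.  35.] [723. 509.  47.]
blk [348.63043478 220.10869565] 46 [564.9 161.7  58.3] [1.0000e+00 6.0000e-02 5.6456e+02 1.6193e+02] [552. 154.  51.] [579. 172.  64.]
blk [355.  226.5] 24 [592.8 163.8  57.6] [ 2.8000e-01 -9.6000e-01  5.9228e+02  1.6492e+02] [585. 158.  53.] [600. 174.  63.]
blk [312.08219178 251.79452055] 73 [599.6  15.8  70.9] [8.7000e-01 5.0000e-01 5.9969e+02 1.5960e+01] [581.   4.  61.] [614.  30.  77.]
blk [320.69230769 257.61538462] 13 [626.7  25.2  70.7] [ 4.8000e-01 -8.8000e-01  6.2751e+02  2.6110e+01] [624.  21.  66.] [634.  33.  75.]
cross 616.2876233929371 304.4425483096053
guides [225. 251.] 128 [ 459. -183.   56.] [array([ 452.9, -181.6]), array([  5.8, 181.9]), np.float64(80.5)] 171.96875
guides [197. 
[... 1076 characters left out ...]
553
cartontop [205. 246.] 1070 [ 454. -224.  119.] [array([ 450.5, -224. ]), array([ 69.8, 122.8]), np.float64(80.6)] 192.65046728971961
cartontop [235. 344.] 127 [ 729. -271.  123.] [array([ 726.3, -269.3]), array([93.4, 11.9]), np.float64(77.9)] 175.88188976377953
gate? [187.69406393 273.31506849] 219 [ 489. -294.   92.] [ 420. -303.   71.] [ 530. -284.   98.]
gate? [203.55737705 271.8852459 ] 61 [ 505. -257.   92.] [ 499. -268.   71.] [ 508. -245.  109.]
gate? [204.25       301.97222222] 108 [ 582. -288.   98.] [ 550. -301.   71.] [ 628. -280.  104.]
gate px 50 300 [ 426. -292.   93.]
gate px 78 365 [ 509. -296.   93.]
gate px 105 420 [ 576. -297.   93.]
gate px 90 385 [ 535. -295.   93.]
```

```bash
cat >> h.py <<'E'
def pose(yaw,lean,rollz=0): # tool x forward along yaw, z leaning forward
    return R.from_euler('z',yaw,degrees=True)*R.from_euler('x',180,degrees=True)*R.from_euler('y',lean,degrees=True)
def to(p,yaw,lean,s=None):
    s=s or r.sense(); A=R.from_euler('xyz',s['tcp_rot'],degrees=True); d=np.array(p)-s['tool_pos']
    print('shift now-axes mm',A.inv().apply(d).round(1),'rotvec',(A.inv()*pose(yaw,lean)).as_rotvec(degrees=True).round(1),'shift in target axes',pose(yaw,lean).inv().apply(d).round(1))
def circ(q):
    A=np.c_[q[:,:2],np.ones(len(q))]; s=np.linalg.lstsq(A,(q[:,:2]**2).sum(1),rcond=None)[0]; c=s[:2]/2; return c,np.sqrt(s[2]+c@c)
def rim(P,c0,z,rad,tol=4):
    c=np.array(c0,float)
    for t in(15,10,7,5):
        d=np.linalg.norm(P[...,:2]-c,axis=-1); m=(abs(P[...,2]-z)<tol)&(abs(d-rad)<t); q=P[m]
        c,rr=circ(q)
    return c,rr,len(q)
E
cat > rims.py <<'E'
from h import *
for n in('scene','side'):
    z=np.load(f'last_{n}.npz');P=pts(cam(n),z['D']);g=z['I'].max(-1)
    for nm,c0,zz,rad,hz in(('pan',(645.5,178.4),68,48,54),('pot',(676,52),103,42,66)):
        try:
            c,rr,k=rim(P,c0,zz,rad)
        except Exception as e: print(e);continue
        v=P[...,:2]-c;d=np.linalg.norm(v,axis=-1)
        m=(g<95)&(abs(P[...,2]-hz-5)<9)&(d>60)&(d<106)&(v[...,0]<-20)
        q=P[m]; mm=np.median(q[:,:2],0)-c
        print(n,nm,c.round(1),rr.round(1),k,'handle',len(q),np.median(q,0).round(1),'yaw',np.degrees(np.arctan2(-mm[1],-mm[0])).round(1))
E
python3 rims.py
python3 - <<'E'
from h import *
to((480,139,200),13.5,0); to((480,139,200),13.5,38)
C=cam('scene')
for nm,u,v,z in(('cup',340,185,65),('jar',520,20,110),('bottle',672,10,170)): print(nm,plane(C,160+u/2.6,140+v/2.6,z).round())
E
```

```text
scene pan [651.6 173.6] 48.0 75 handle 58 [567.9 162.   58.2] yaw 7.9
scene pot [675.5  51.8] 41.2 102 handle 73 [600.4  16.1  70.9] yaw 25.4
side pan [649.2 177.2] 48.3 143 handle 101 [566.2 171.3  60.2] yaw 4.1
side pot [673.2  55.5] 41.4 106 handle 118 [604.2  24.1  69.7] yaw 24.4
shift now-axes mm [ 498.6 -567.5   14.4] rotvec [-0.1 -0.   6.3] shift in target axes [ 433.2 -619.    13.4]
shift now-axes mm [ 498.6 -567.5   14.4] rotvec [-2.2 38.   6. ] shift in target axes [ 333.1 -619.   277.2]
cup [450.  35.  65.]
jar [392. 322. 110.]
bottle [516. 439. 170.]
```

```bash
python3 -m handwheel '[[0.025,-0.0285,0,0,0,0,0.06],[0.025,-0.0285,0,0,0,0,0.06],[0.025,-0.0285,0,0,0,0,0.06],[0.025,-0.0285,0,0,0,0,0.06],[0.025,-0.0285,0,0,0,0,0.06],[0.025,-0.0285,0,0,0,0,0.06],[0.025,-0.0285,0,0,0,0,0.06],[0.025,-0.0285,0,0,0,0,0.06]]' 30
python3 -m handwheel '[[0.025,-0.0285,0,0,0,0,0.06],[0.025,-0.0285,0,0,0,0,0.06],[0.025,-0.0285,0,0,0,0,0.06],[0.025,-0.0285,0,0,0,0,0.06],[0.025,-0.0285,0,0,0,0,0.06],[0.025,-0.0285,0,0,0,0,0.06],[0.025,-0.0285,0,0,0,0,0.06],[0.025,-0.0285,0,0,0,0,0.06]]'
python3 -m handwheel '[[0.025,-0.0285,0,0,0,3,0.06],[0.025,-0.0285,0,0,0,3,0.06],[0.025,-0.0285,0,0,0,3,0.06],[0.025,-0.0285,0,0,0,3,0.06],[0,0,0,0,6,0,0.06],[0,0,0,0,6,0,0.06],[0,0,0,0,6,0,0.06],[0,0,0,0,6,0,0.06]]'
python3 -m handwheel '[[0,0,0,0,6,0,0.06],[0,0,0,0,6,0,0.06],[0,0,0,0,0,0,0.06],[0,0,0,0,0,0,0.06]]'
python3 - <<'E'
from h import *
s=r.sense();print(s['joint_pos'].round(1),s['tool_pos'].round(1),s['tcp_rot'].round(2))
C,I,D=grab('wrist'); print(r.sense()['time']); to((480,139,200),6,36)
E
ls pics
```

```text
time: 0.77
tool_pos: [314.3, -280.3, 213.9]
tcp_rot: [-180.0, 0.0, 19.8]
ft_force: [1.2, 0.6, -0.5]
finger_gap: 60.3
grip_force: 0.0
time: 1.43
tool_pos: [425.2, 2.1, 214.1]
tcp_rot: [180.0, -0.0, 19.8]
ft_force: [0.6, -1.3, -0.0]
finger_gap: 60.2
grip_force: 0.0
time: 2.1
tool_pos: [491.7, 136.7, 213.3]
tcp_rot: [180.0, -24.1, 7.9]
ft_force: [-0.1, 0.3, 1.0]
finger_gap: 59.7
grip_force: 0.0
time: 2.43
tool_pos: [489.7, 136.1, 212.6]
tcp_rot: [180.0, -35.8, 7.8]
ft_force: [0.6, 0.4, 0.0]
finger_gap: 59.9
grip_force: 0.0
[ 11.3 -47.3 135.7  -2.4  55.8  94.1] [489.7 136.1 212.6] [180.   -35.83   7.84]
2.4833
shift now-axes mm [-18.1  -4.2   6. ] rotvec [-1.1  0.   1.5] shift in target axes [-18.2  -3.9   5.9]
crop1.png
crop2.png
scene_0.05.png
side_0.10.png
wrist_2.48.png
```

View pics/wrist_2.48.png

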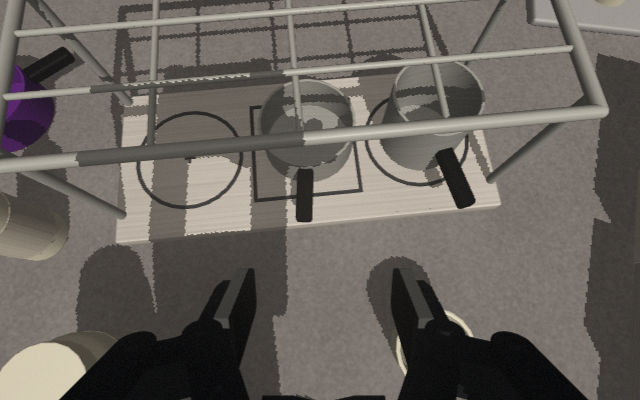

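```bash
cat > wr.py <<'E'
from h import *
import sys
z=np.load('last_wrist.npz');I,D=z['I'],z['D'];C=cam('wrist');P=pts(C,D);g=I.max(-1)
m=(g<60)&(P[...,2]>35)&(P[...,2]<95)&(D>100)
k,l,s,c=cv2.connectedComponentsWithStats(m.astype(np.uint8))
for i in range(1,k):
    if s[i,4]>60:
        q=P[l==i];print(c[i].round(),s[i,4],np.median(q,0).round(1),q.min(0).round(),q.max(0).round(),cv2.fitLine(q[:,:2].astype(np.float32),2,0,.1,.1).ravel().round(3))
for nm,c0,zz,rad in(('pan',(650,176),68,48),('pot',(675,53),103,42)):
    try: print(nm,rim(P,c0,zz,rad))
    except Exception as e: print(nm,e)
E
python3 wr.py
```

```text
[46. 67.] 1023 [696.5 489.9  44.8] [659. 467.  35.] [724. 516.  53.] [ 8.31000e-01 -5.57000e-01  6.95626e+02  4.88492e+02]
[463. 102.] 706 [695.8  18.2  72.3] [668.  13.  38.] [713.  35.  95.] [8.98000e-01 4.40000e-01 6.94369e+02 1.92800e+01]
[ 31. 103.] 74 [649.8 491.2  39.4] [642. 490.  35.] [658. 494.  48.] [9.99000e-01 4.80000e-02 6.49967e+02 4.91306e+02]
[ 12. 126.] 197 [618.5 500.3  40.1] [609. 493.  35.] [630. 510.  49.] [ 8.11000e-01 -5.85000e-01  6.18662e+02  5.00309e+02]
[455. 178.] 1129 [608.6  25.4  74.8] [581.   7.  35.] [640.  43.  78.] [9.09000e-01 4.17000e-01 6.08978e+02 2.55860e+01]
[508. 160.] 93 [635.3 -26.8  73.7] [633. -27.  36.] [638. -26.  95.] [ 9.95000e-01 -1.02000e-01  6.35299e+02 -2.67620e+01]
[304. 195.] 824 [575.7 166.6  63.1] [551. 157.  36.] [604. 181.  65.] [9.92000e-01 1.29000e-01 5.75827e+02 1.66740e+02]
pan (array([651.67707528, 175.24416439]), np.float64(48.144200471804226), 1177)
pot (array([675.32468049,  53.71991524]), np.float64(41.175556391565486), 937)
```

The wrist view shows the pan's handle at (304,195) (yaw about 7.4°), the pot's handle at (455,178) (yaw about 24.5°) and the empty round mark at (190,160). The heights and radii agree with the given sizes.

```bash
python3 - <<'E'
from h import *
to((568,165.5,54),7.5,36)
A=pose(7.5,36); print((np.array([568,165.5,54])-100*A.as_matrix()[:,2]).round())
E
```

```text
shift now-axes mm [-30.4 -18.5 177.5] rotvec [-0.2  0.   0.3] shift in target axes [-30.5 -19.  177.4]
[510. 158. 135.]
```

```bash
python3 -m handwheel '[[-0.01,-0.006,0.02,0,0,0,0.06],[-0.01,-0.006,0.02,0,0,0,0.06],[-0.0105,-0.0065,0.02,0,0,0,0.06],[0,0,0.02,0,0,0,0.06],[0,0,0.02,0,0,0,0.06],[0,0,0.01,0,0,0,0.06],[0,0,0,0,0,0,0.06],[0,0,0,0,0,0,0.06]]'
python3 - <<'E'
from h import *
C,I,D=grab('wrist'); to((568,165.5,54),7.5,36)
E
python3 wr.py
```

```text
time: 3.15
tool_pos: [530.0, 160.1, 107.9]
tcp_rot: [180.0, -35.8, 7.8]
ft_force: [1.2, -0.2, 0.2]
finger_gap: 59.9
grip_force: 0.0
shift now-axes mm [-1.  -0.2 66.7] rotvec [-0.2  0.1  0.2] shift in target axes [-1.  -0.4 66.7]
[549.  63.] 1519 [696.8  20.6  74.2] [674.  13.  35.] [714.  47.  95.] [7.99000e-01 6.01000e-01 6.96509e+02 2.22160e+01]
[448.  72.] 373 [670.2  95.8  85.3] [655.  92.  55.] [690.  97.  95.] [9.97000e-01 7.20000e-02 6.70825e+02 9.53560e+01]
[547. 107.] 209 [671.9  14.4  55.6] [656.  13.  35.] [685.  18.  86.] [ 9.96000e-01 -9.00000e-02  6.71576e+02  1.45580e+01]
[546. 182.] 2933 [605.9  26.1  72.4] [579.   6.  42.] [638.  43.  75.] [9.09000e-01 4.17000e-01 6.06464e+02 2.61400e+01]
[614. 160.] 344 [633.3 -26.9  61.2] [631. -29.  35.] [637. -25.  82.] [ 9.86000e-01 -1.67000e-01  6.33403e+02 -2.69120e+01]
[322. 206.] 1804 [573.6 166.7  60.7] [548. 157.  35.] [603. 179.  63.] [9.93000e-01 1.18000e-01 5.73950e+02 1.66792e+02]
pan (array([649.52351351, 175.34337145]), np.float64(48.10443165342622), 1979)
pot (array([673.30937558,  53.96194107]), np.float64(41.20480911026556), 2045)
```

```bash
python3 -m handwheel '[[-0.001,0,0.02,0,0,0,0.06],[0,0,0.02,0,0,0,0.06],[0,0,0.016,0,0,0,0.06],[0,0,0.01,0,0,0,0.06],[0,0,0,0,0,0,0.04],[0,0,0,0,0,0,0.03],[0,0,0,0,0,0,0.022],[0,0,0,0,0,0,0.018]]' 25
python3 -m handwheel '[[0,0,0,0,0,0,0.01],[0,0,0,0,0,0,0.01],[0,0,0,0,0,0,0.01],[0,0,0,0,0,0,0.01]]' 25
python3 - <<'E'
from h import *
s=r.sense();print(s['tool_pos'],s['tcp_rot'])
C,I,D=grab('wrist')
E
python3 wr.py|tail -4
```

```text
time: 3.87
tool_pos: [566.9, 165.4, 55.1]
tcp_rot: [-180.0, -36.1, 7.8]
ft_force: [-0.1, -0.0, 0.7]
finger_gap: 18.0
grip_force: 0.0
time: 4.2
tool_pos: [566.2, 165.2, 53.7]
tcp_rot: [-180.0, -36.0, 7.8]
ft_force: [-0.2, 0.3, -0.1]
finger_gap: 10.0
grip_force: 0.0
[566.16298207 165.19420357  53.73113109] [-179.99572614  -36.02822914    7.81146777]
[285. 290.] 518 [548.8 178.3  86.7] [542. 173.  76.] [557. 182.  95.] [9.99000e-01 4.20000e-02 5.48998e+02 1.78245e+02]
[361. 290.] 501 [552.8 148.3  86.9] [546. 144.  75.] [560. 153.  95.] [9.75000e-01 2.20000e-01 5.52973e+02 1.48315e+02]
pan (array([649.46369204, 175.39310382]), np.float64(48.0568715027099), 2741)
pot (array([673.1382273 ,  53.64292114]), np.float64(41.603935039022105), 866)
```

```bash
python3 - <<'E'
import cv2,glob
f=sorted(glob.glob('pics/wrist_4*'))[-1];print(f);I=cv2.imread(f);cv2.imwrite('pics/c4.png',cv2.resize(I[150:400,180:480],None,fx=2.4,fy=2.4))
E
```

```text
pics/wrist_4.25.png
```

View pics/c4.png

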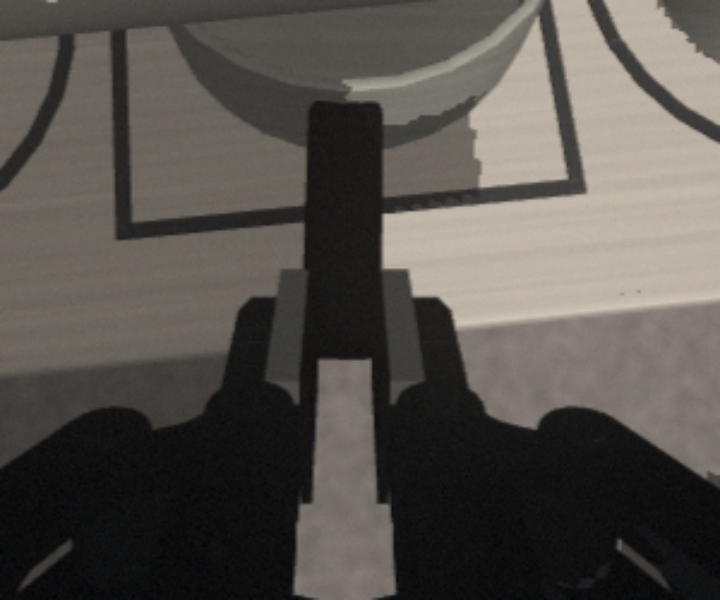

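The pads stand on either side of the handle's end at (345,320), touching it but unloaded, so I'll close further.

```bash
python3 -m handwheel '[[0,0,0,0,0,0,0.002],[0,0,0,0,0,0,0.002],[0,0,0,0,0,0,0.002],[0,0,0,0,0,0,0.002]]' 30
python3 -c "
from h import *
C,I,D=grab('wrist')
cv2.imwrite('pics/c5.png',I[150:400,180:480])"; python3 wr.py|tail -2
```

```text
time: 4.58
tool_pos: [566.1, 165.1, 53.3]
tcp_rot: [-180.0, -36.0, 7.8]
ft_force: [-0.0, 0.3, 0.8]
finger_gap: 2.2
grip_force: 0.0
pan (array([649.50616178, 175.39235991]), np.float64(48.05791702420739), 2857)
pot (array([673.20391955,  53.67038155]), np.float64(41.623031010900945), 900)
```

View pics/c5.png

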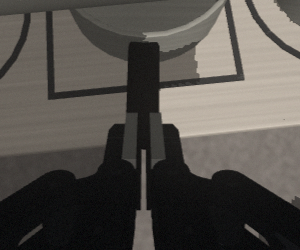

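```bash
python3 - <<'E'
from h import *
print(r.tip_reach)
z=np.load('last_wrist.npz');I,D=z['I'],z['D'];C=cam('wrist');P=pts(C,D)
W=C[3];s=r.sense();A=R.from_euler('xyz',s['tcp_rot'],degrees=True)
for u,v in((324,200),(324,220),(324,240),(324,255),(324,262),(312,265),(336,265),(312,290),(336,290),(336,270),(324,290)): 
    p=P[v,u];print(u,v,D[v,u].round(1),p.round(1),'tool',A.inv().apply(p-s['tool_pos']).round(1))
E
```

```text
19.0
324 200 180.9 [596.7 169.1  59.3] tool [28.5  0.3 13.3]
324 220 177.1 [586.2 167.6  60.1] tool [20.3  0.3  6.4]
324 240 173.8 [576.1 166.3  60.5] tool [12.4  0.3  0.2]
324 255 170.3 [568.7 165.3  61.9] tool [ 7.1  0.3 -5.4]
324 262 171.1 [565.6 164.8  60. ] tool [ 3.5  0.3 -5.7]
312 265 152.9 [561.1 169.4  77.9] tool [ 11.   -4.9 -22.4]
336 265 152.7 [562.5 159.3  78.1] tool [ 11.1   5.3 -22.6]
312 290 135.3 [549.9 167.4  92.9] tool [ 10.5  -4.4 -41.2]
336 290 134.6 [551.1 158.4  93.6] tool [ 10.9   4.7 -41.8]
336 270 148.7 [560.  159.1  81.5] tool [ 11.    5.2 -26.9]
324 290 166.3 [552.6 163.1  61.1] tool [ -6.5   0.2 -14.3]
```

The handle is seen unoccluded past the shut pads. The depth image puts the fingertips about 20 mm behind the reported TCP instead of 19 mm ahead, so the real grasp point is about 39 mm short of it. I'll reopen and advance with that offset, watching force.

```bash
python3 -m handwheel '[[0,0,-0.01,0,0,0,0.05],[0,0,-0.01,0,0,0,0.05],[0,0,0,0,0,0,0.05],[0,0,0,0,0,0,0.05],[0,0,0.015,0,0,0,0.05],[0,0,0.015,0,0,0,0.05],[0,0,0.014,0,0,0,0.05],[0,0,0.012,0,0,0,0.05]]' 25
python3 -m handwheel '[[0,0,0,0,0,0,0.04],[0,0,0,0,0,0,0.03],[0,0,0,0,0,0,0.022],[0,0,0,0,0,0,0.018],[0,0,0,0,0,0,0.012],[0,0,0,0,0,0,0.01],[0,0,0,0,0,0,0.01],[0,0,0,0,0,0,0.01]]' 25
python3 - <<'E'
from h import *
C,I,D=grab('wrist');P=pts(C,D);s=r.sense();A=R.from_euler('xyz',s['tcp_rot'],degrees=True)
print(s['tool_pos'])
for v in range(215,300,12): print(v,[A.inv().apply(P[v,u]-s['tool_pos']).round(0).tolist() for u in(300,324,346)])
print(rim(P,(650,175),68,48))
E
```

```text
time: 5.3
tool_pos: [587.3, 168.0, 22.9]
tcp_rot: [-180.0, -36.0, 7.8]
ft_force: [0.0, 0.4, 0.3]
finger_gap: 50.3
grip_force: 0.0
time: 5.97
tool_pos: [587.3, 168.1, 25.0]
tcp_rot: [-180.0, -36.1, 7.8]
ft_force: [-6.4, -1.4, 6.9]
finger_gap: 15.4
grip_force: 26.0
[587.33615001 168.14050663  25.02715764]
215 [[85.0, -0.0, -159.0], [85.0, -0.0, -159.0], [85.0, -0.0, -159.0]]
227 [[85.0, -0.0, -159.0], [85.0, -0.0, -159.0], [85.0, -0.0, -159.0]]
239 [[85.0, -0.0, -159.0], [85.0, -0.0, -159.0], [85.0, -0.0, -159.0]]
251 [[1.0, -12.0, 11.0], [21.0, 0.0, -28.0], [2.0, 12.0, 9.0]]
263 [[11.0, -10.0, -21.0], [17.0, 0.0, -32.0], [11.0, 10.0, -21.0]]
275 [[11.0, -9.0, -31.0], [12.0, 0.0, -33.0], [11.0, 9.0, -31.0]]
287 [[11.0, -9.0, -40.0], [9.0, 0.0, -37.0], [11.0, 9.0, -40.0]]
299 [[11.0, -8.0, -48.0], [6.0, 0.0, -40.0], [11.0, 8.0, -47.0]]
(array([649.98450057, 176.22666412]), np.float64(47.688949174351706), 2546)
```

```bash
python3 -m handwheel '[[-0.0003,-0.003,-0.0002,0,0,0,0.008],[-0.0008,-0.008,-0.0006,0,0,0,0.008],[-0.001,-0.01,-0.0007,0,0,0,0.008],[-0.001,-0.01,-0.0007,0,0,0,0.008],[-0.001,-0.01,-0.0007,0,0,0,0.008],[-0.001,-0.01,-0.0007,0,0,0,0.008],[-0.001,-0.01,-0.0007,0,0,0,0.008],[-0.001,-0.01,-0.0007,0,0,0,0.008]]' 40
python3 -m handwheel '[[-0.001,-0.01,-0.0007,0,0,0,0.008],[-0.001,-0.01,-0.0007,0,0,0,0.008],[-0.001,-0.01,-0.0007,0,0,0,0.008],[-0.001,-0.01,-0.0007,0,0,0,0.008],[-0.001,-0.01,-0.0007,0,0,0,0.008],[-0.0008,-0.008,-0.0006,0,0,0,0.008],[-0.0003,-0.0035,-0.0002,0,0,0,0.008],[0,0,0,0,0,0,0.008]]'
cat > chk.py <<'E'
from h import *
import sys
print(r.sense()['tool_pos'].round(1))
for n in sys.argv[4].split(','):
    C,I,D=grab(n);P=pts(C,D); print(n,rim(P,(float(sys.argv[1]),float(sys.argv[2])),float(sys.argv[3]),48 if float(sys.argv[3])<80 else 42))
E
python3 chk.py 616 304 68 scene,side,wrist
```

```text
time: 6.68
tool_pos: [569.4, 237.5, 25.0]
tcp_rot: [-180.0, -36.1, 7.8]
ft_force: [0.7, -2.7, 2.6]
finger_gap: 15.4
grip_force: 40.5
time: 7.35
tool_pos: [553.5, 298.2, 25.0]
tcp_rot: [-180.0, -36.1, 7.8]
ft_force: [-2.9, 0.8, 5.6]
finger_gap: 15.0
grip_force: 41.0
[553.5 298.2  25. ]
scene (array([618.33849691, 304.34916537]), np.float64(48.19340596180056), 68)
side (array([615.37936748, 307.976987  ]), np.float64(48.28226780797551), 172)
wrist (array([615.69893077, 306.22119044]), np.float64(48.0384837648423), 2662)
```

```bash
python3 -m handwheel '[[0,0,0,0,0,0,0.018],[0,0,0,0,0,0,0.022],[0,0,0,0,0,0,0.035],[0,0,0,0,0,0,0.05],[0,0,-0.01,0,0,0,0.05],[0,0,-0.03,0,0,0,0.05],[0,0,-0.035,0,0,0,0.05],[0,0,-0.035,0,0,0,0.05]]' 30
python3 chk.py 616 304 68 wrist
python3 - <<'E'
from h import *
g=np.array([597.4,20.5,66]);A=pose(24.6,36);p=g-60*A.as_matrix()[:,2]
print(p,r.sense()['joint_pos'].round(1));to(p,24.6,36)
E
```

```text
time: 8.17
tool_pos: [487.5, 287.4, 112.3]
tcp_rot: [179.9, -35.8, 7.8]
ft_force: [0.4, -0.3, 0.9]
finger_gap: 49.7
grip_force: 0.0
[487.5 287.4 112.3]
wrist (array([615.79798895, 306.12843607]), np.float64(48.141664499990746), 1798)
[565.33386546   5.81897737 114.54101966] [ 36.3 -22.5 130.6 -24.9  41.6 132.8]
shift now-axes mm [ 27.  291.7  26.6] rotvec [  9.7  -0.4 -13.7] shift in target axes [-42.9 290.1 -23. ]
```

```bash
python3 -m handwheel '[[0,0.02,0,0,0,0,0.05],[0,0.035,0,0,0,0,0.05],[0,0.037,0,0,0,0,0.05],[0,0.037,0,0,0,0,0.05],[0,0.037,0,0,0,0,0.05],[0,0.037,0,0,0,0,0.05],[0,0.037,0,0,0,0,0.05],[0,0.034,0,0,0,0,0.05]]'
python3 -m handwheel '[[0.009,0.018,0.009,3.2,0,-4.6,0.05],[0.009,0,0.009,3.2,0,-4.6,0.05],[0.009,0,0.009,3.3,0,-4.5,0.05],[0,0,0,0,0,0,0.05],[0,0,0,0,0,0,0.05]]'
cat > pot.py <<'E'
from h import *
C,I,D=grab('wrist');P=pts(C,D);g=I.max(-1);c,rr,k=rim(P,(674,53.5),103,42)
m=(g<70)&(P[...,2]>70)&(P[...,2]<78)&(P[...,0]<640)&(P[...,0]>560)&(abs(P[...,1]-20)<40)
q=P[m];L=cv2.fitLine(q[:,:2].astype(np.float32),2,0,.1,.1).ravel();mm=q.mean(0)
print(c,rr,k,len(q),mm,L,np.degrees(np.arctan2(L[1],L[0])),q.min(0),q.max(0))
yaw=np.degrees(np.arctan2(*(c-mm[:2])[::-1]));print('yaw by centre',yaw)
gp=mm.copy(); e=L[:2]*np.sign(L[0]); gp[:2]+=e*((c-mm[:2])@e-84); gp[2]=66
print(gp); to(gp+39*pose(24.6,36).as_matrix()[:,2],24.6,36)
E
python3 pot.py
```

```text
time: 8.88
tool_pos: [526.4, 15.1, 113.7]
tcp_rot: [179.9, -36.1, 7.8]
ft_force: [0.6, 0.1, -0.4]
finger_gap: 50.0
grip_force: 0.0
time: 9.3
tool_pos: [559.0, 12.2, 105.8]
tcp_rot: [-179.9, -35.6, 22.3]
ft_force: [-0.8, 0.2, 0.5]
finger_gap: 50.0
grip_force: 0.0
[673.60669108  53.05283066] 41.148440299299175 2178 2339 [610.06014115  24.70816569  72.19654559] [8.8223785e-01 4.7080395e-01 6.1006012e+02 2.4708166e+01] 28.086494 [579.48630096   5.49190021  70.00475052] [639.87197374  59.9979474   77.99187546]
yaw by centre 24.039055099359913
[597.1864839   17.83817182  66.        ]
shift now-axes mm [ 7.3  9.1 93.5] rotvec [ 1.3  0.4 -1.8] shift in target axes [ 6.4 11.4 93.3]
```

```bash
python3 -m handwheel '[[0.007,0.008,0.005,1.2,0,-1.6,0.05],[0,0,0.02,0,0,0,0.05],[0,0,0.02,0,0,0,0.05],[0,0,0.02,0,0,0,0.05],[0,0,0.017,0,0,0,0.05],[0,0,0.01,0,0,0,0.05],[0,0,0,0,0,0,0.035],[0,0,0,0,0,0,0.025]]' 30
python3 -m handwheel '[[0,0,0,0,0,0,0.02],[0,0,0,0,0,0,0.017],[0,0,0,0,0,0,0.012],[0,0,0,0,0,0,0.008],[0,0,0,0,0,0,0.008],[0,0,0,0,0,0,0.008]]' 40
python3 chk.py 673.6 53 103 wrist,scene
```

```text
time: 10.02
tool_pos: [615.8, 31.4, 36.7]
tcp_rot: [180.0, -35.7, 24.6]
ft_force: [-0.2, 0.3, -0.1]
finger_gap: 26.7
grip_force: 0.0
time: 10.52
tool_pos: [617.3, 29.9, 38.1]
tcp_rot: [179.9, -35.8, 24.6]
ft_force: [-5.9, -0.7, 7.8]
finger_gap: 15.4
grip_force: 42.3
[617.3  29.9  38.1]
wrist (array([673.1353771 ,  54.49648993]), np.float64(40.87877666987926), 3926)
scene (array([675.29492234,  52.94228031]), np.float64(41.161995289755886), 94)
```

```bash
python3 -m handwheel '[[0.0005,-0.003,0.0004,0,0,0,0.008],[0.0008,-0.005,0.0006,0,0,0,0.008],[0.0017,-0.01,0.0012,0,0,0,0.008],[0.0017,-0.01,0.0012,0,0,0,0.008],[0.0017,-0.01,0.0012,0,0,0,0.008],[0.0017,-0.01,0.0012,0,0,0,0.008],[0.0017,-0.01,0.0012,0,0,0,0.008],[0.0017,-0.01,0.0012,0,0,0,0.008]]'
python3 -m handwheel '[[0.0017,-0.01,0.0012,0,0,0,0.008],[0.0017,-0.01,0.0012,0,0,0,0.008],[0.0017,-0.01,0.0012,0,0,0,0.008],[0.0017,-0.01,0.0012,0,0,0,0.008],[0.0017,-0.01,0.0012,0,0,0,0.008],[0.0007,-0.0045,0.0006,0,0,0,0.008],[0.0004,-0.0025,0.0004,0,0,0,0.008],[0,0,0,0,0,0,0.008]]'
python3 chk.py 645 178 103 wrist,scene,side
```

```text
time: 11.28
tool_pos: [602.4, 97.8, 38.1]
tcp_rot: [179.8, -35.9, 24.6]
ft_force: [0.9, -3.2, 2.4]
finger_gap: 15.2
grip_force: 41.7
time: 11.95
tool_pos: [589.4, 155.1, 37.8]
tcp_rot: [179.8, -35.9, 24.6]
ft_force: [2.2, -0.9, 4.1]
finger_gap: 15.4
grip_force: 41.4
[589.4 155.1  37.8]
wrist (array([645.16094561, 179.4822175 ]), np.float64(40.881973445162885), 3821)
scene (array([647.26773995, 177.56668492]), np.float64(41.089744702220564), 82)
side (array([644.83350209, 181.2547535 ]), np.float64(41.172938043273334), 130)
```

```bash
python3 -m handwheel '[[0,0,0,0,0,0,0.018],[0,0,0,0,0,0,0.022],[0,0,0,0,0,0,0.035],[0,0,0,0,0,0,0.05],[0,0,-0.01,0,0,0,0.05],[0,0,-0.03,0,0,0,0.05],[0,0,-0.035,0,0,0,0.05],[0,0,-0.035,0,0,0,0.05]]' 30
python3 - <<'E'
from h import *
cat=open('h.py').read()
open('h.py','a').write('''
def lane(x,y,z,O=(553.6,-147.2),a=np.radians(-9.4)):
    e=np.array([np.cos(a),np.sin(a)]);n=np.array([-e[1],e[0]]);return np.append((O[0]+x)*e+(O[1]+y)*n,z)
''')
E
python3 chk.py 645 178 103 wrist
python3 - <<'E'
from h import *
p=lane(-182,0,140);print(p,r.sense()['joint_pos'].round(1));to(p,-9.4,0)
E
```

```text
time: 12.77
tool_pos: [527.8, 127.8, 124.5]
tcp_rot: [-180.0, -35.5, 24.6]
ft_force: [0.5, 0.3, 1.3]
finger_gap: 50.3
grip_force: 0.0
[527.8 127.8 124.5]
wrist (array([645.55081696, 179.74801498]), np.float64(41.14252470681509), 1599)
[ 342.56863361 -205.91534976  140.        ] [ -2.9 -33.5 136.3  21.8  46.2  51.6]
shift now-axes mm [-247.3  224.8 -185.7] rotvec [-10.4 -35.2  33. ] shift in target axes [-130.7  359.3   -5. ]
```

```bash
python3 -m handwheel '[[-0.015,0.03,-0.01,-1.3,-4.4,4.1,0.03],[-0.015,0.03,-0.01,-1.3,-4.4,4.1,0.03],[-0.015,0.03,-0.008,-1.3,-4.4,4.1,0.03],[-0.015,0.03,-0.006,-1.3,-4.4,4.1,0.03],[-0.015,0.03,-0.004,-1.3,-4.4,4.1,0.03],[-0.015,0.03,0,-1.3,-4.4,4.1,0.03],[-0.015,0.03,0,-1.3,-4.4,4.1,0.03],[-0.015,0.03,0,-1.3,-4.4,4.1,0.03]]'
python3 - <<'E'
from h import *
p=lane(-182,0,140);to(p,-9.4,0)
E
```

```text
time: 13.48
tool_pos: [444.0, -129.2, 111.3]
tcp_rot: [179.9, 0.7, -9.5]
ft_force: [0.8, 0.0, -0.7]
finger_gap: 30.1
grip_force: 0.0
shift now-axes mm [-87.7  92.4 -27.4] rotvec [ 0.1  0.7 -0.1] shift in target axes [-87.5  92.2 -28.7]
```

```bash
python3 -m handwheel '[[-0.025,0,-0.02,0,0.7,0,0.03],[-0.03,0.005,-0.008,0,0,0,0.03],[-0.022,0.025,0,0,0,0,0.03],[-0.01,0.03,0,0,0,0,0.03],[0,0.025,0,0,0,0,0.03],[0,0.007,0,0,0,0,0.03],[0,0,0,0,0,0,0.03]]'
python3 - <<'E'
from h import *
s=r.sense();print(s['tool_pos'],s['joint_pos'].round(1));to(lane(-182,0,45),-9.4,0)
C,I,D=grab('wrist');P=pts(C,D)
a=np.radians(-9.4);e=np.array([np.cos(a),np.sin(a)]);n=np.array([-e[1],e[0]])
X=P[...,:2]@e-553.6;Y=P[...,:2]@n+147.2
m=(P[...,2]>112)&(P[...,2]<126)&(abs(Y)<60)&(X<20)&(X>-160)
q=np.c_[X[m],Y[m]].astype(np.float32);print(len(q),cv2.minAreaRect(q),q.min(0),q.max(0))
E
```

```text
time: 14.07
tool_pos: [343.7, -205.8, 139.4]
tcp_rot: [180.0, -0.2, -9.5]
ft_force: [0.3, -0.1, -0.4]
finger_gap: 29.8
grip_force: 0.0
[ 343.69832872 -205.83426497  139.42918797] [-3.830e+01 -2.290e+01  1.208e+02  1.000e-01  8.190e+01  6.120e+01]
shift now-axes mm [-1.4  0.2 94.4] rotvec [ 0.  -0.2 -0.1] shift in target axes [-1.1  0.3 94.4]
23668 ((-97.71691131591797, 0.49727630615234375), (70.45701599121094, 73.5767593383789), 89.80563354492188) [-134.52083   -34.832752] [-60.86023  35.61001]
```

```bash
python3 -m handwheel '[[0,0,0.03,0,0,0,0.03],[0,0,0.03,0,0,0,0.03],[0,0,0.024,0,0,0,0.03],[0,0,0.01,0,0,0,0.03],[0,0,0,0,0,0,0.03],[0.015,0,0,0,0,0,0.03],[0.012,0,0,0,0,0,0.03],[0.006,0,0,0,0,0,0.03]]'
python3 -m handwheel '[[0.006,0,0,0,0,0,0.03],[0.008,0,0,0,0,0,0.03],[0.01,0,0,0,0,0,0.03],[0.01,0,0,0,0,0,0.03],[0.01,0,0,0,0,0,0.03],[0.01,0,0,0,0,0,0.03],[0.01,0,0,0,0,0,0.03],[0.01,0,0,0,0,0,0.03]]'
python3 -m handwheel '[[0.01,0,0,0,0,0,0.03],[0.01,0,0,0,0,0,0.03],[0.01,0,0,0,0,0,0.03],[0.01,0,0,0,0,0,0.03],[0.01,0,0,0,0,0,0.03],[0.01,0,0,0,0,0,0.03],[0.008,0,0,0,0,0,0.03],[0.006,0,0,0,0,0,0.03]]'
cat > cart.py <<'E'
from h import *
s=r.sense();print(s['tool_pos'],'lane x of tool',s['tool_pos'][:2]@[np.cos(np.radians(9.4)),-np.sin(np.radians(9.4))]-553.6)
C,I,D=grab('wrist');P=pts(C,D)
a=np.radians(-9.4);e=np.array([np.cos(a),np.sin(a)]);n=np.array([-e[1],e[0]])
X=P[...,:2]@e-553.6;Y=P[...,:2]@n+147.2
m=(P[...,2]>112)&(P[...,2]<126)&(abs(Y)<60)&(X<160)&(X>-160)
q=np.c_[X[m],Y[m]].astype(np.float32)
if len(q): print(len(q),cv2.minAreaRect(q),q.min(0),q.max(0))
E
python3 cart.py
```

```text
time: 14.78
tool_pos: [379.4, -210.5, 47.7]
tcp_rot: [179.9, -0.3, -9.3]
ft_force: [-1.0, 0.4, 0.8]
finger_gap: 30.0
grip_force: 0.0
time: 15.45
tool_pos: [450.6, -221.9, 46.2]
tcp_rot: [180.0, -0.2, -9.3]
ft_force: [-2.5, 0.1, -0.1]
finger_gap: 29.8
grip_force: 0.0
time: 16.12
tool_pos: [523.9, -233.9, 46.4]
tcp_rot: [180.0, -0.2, -9.3]
ft_force: [-2.2, 0.6, 0.9]
finger_gap: 30.2
grip_force: 0.0
[ 523.93315002 -233.94666924   46.4037193 ] lane x of tool 1.5074252202723528
103384 ((46.433349609375, 2.205821990966797), (105.85667419433594, 114.08258056640625), 89.98409271240234) [-10.617706 -50.7132  ] [103.47145  55.14342]
```

```bash
python3 -m handwheel '[[0.003,0,0,0,0,0,0.03],[0.003,0,0,0,0,0,0.03],[0.002,0,0,0,0,0,0.03],[0.001,0,0,0,0,0,0.03],[0,0,0,0,0,0,0.03]]'; python3 -m handwheel '[[0.001,0,0,0,0,0,0.03],[0.001,0,0,0,0,0,0.03],[0,0,0,0,0,0,0.03]]';python3 cart.py; python3 - <<'E'
from h import *
C,I,D=grab('scene');P=pts(C,D)
a=np.radians(-9.4);e=np.array([np.cos(a),np.sin(a)]);n=np.array([-e[1],e[0]])
X=P[...,:2]@e-553.6;Y=P[...,:2]@n+147.2
hsv=cv2.cvtColor(I,cv2.COLOR_BGR2HSV)
m=(hsv[...,1]>80)&(hsv[...,0]>8)&(hsv[...,0]<25)&(P[...,2]>112)&(P[...,2]<126)&(abs(Y)<45)&(abs(X-60)<140)
print(np.percentile(X[m],[0,1,50,99,100]),m.sum())
E
```

```text
time: 16.58
tool_pos: [528.5, -234.5, 45.0]
tcp_rot: [-180.0, 0.2, -9.3]
ft_force: [-15.3, 3.0, 6.0]
finger_gap: 30.0
grip_force: 0.0
time: 16.83
tool_pos: [528.4, -234.3, 44.0]
tcp_rot: [-179.9, 0.5, -9.3]
ft_force: [-22.3, 3.7, 6.9]
finger_gap: 30.2
grip_force: 0.0
[ 528.3907079  -234.25055159   43.992615  ] lane x of tool 5.954759613245528
108343 ((51.38848876953125, 2.6591567993164062), (113.21205139160156, 107.78681945800781), 0.20003366470336914) [ -5.341317 -51.348972] [107.96386   56.437103]
[ 18.15993381  22.59983264  84.76385215 140.85380305 142.0034012 ] 979
```

```bash
python3 -m handwheel '[[-0.01,0,0,0,0,0,0.03],[-0.02,0,0,0,0,0,0.02],[-0.01,0,-0.025,0,0,0,0.01],[0,0,-0.03,0,0,0,0],[0,0.01,-0.015,0,0,0,0],[-0.01,0.035,0,0,0,0,0],[-0.01,0.035,0,0,0,0,0],[-0.01,0.035,0,0,0,0,0]]'
python3 -m handwheel '[[-0.002,0.015,0,0,0,0,0],[0,0,0,0,0,0,0],[0,0,0,0,0,0,0]]'
python3 - <<'E'
from h import *
C,I,D=grab('wrist');P=pts(C,D)
a=np.radians(-9.4);e=np.array([np.cos(a),np.sin(a)]);n=np.array([-e[1],e[0]])
s=r.sense();p=s['tool_pos'][:2];print(p@e-553.6,p@n+147.2,s['tool_pos'][2],s['tcp_rot'],s['finger_gap'])
X=P[...,:2]@e-553.6;Y=P[...,:2]@n+147.2
m=(P[...,2]>86)&(P[...,2]<100)&(Y<-50)&(Y>-130)&(X<20)&(X>-130)
k,l,st,c=cv2.connectedComponentsWithStats(m.astype(np.uint8))
for i in range(1,k):
    if st[i,4]>100: print(c[i],st[i,4],cv2.minAreaRect(np.c_[X[l==i],Y[l==i]].astype(np.float32)))
z=s['tool_pos'][2]
A=R.from_euler('xyz',s['tcp_rot'],degrees=True);T=A.inv().apply((P-s['tool_pos']).reshape(-1,3)).reshape(P.shape)
m=(abs(T[...,0])<14)&(abs(T[...,1])<30)&(T[...,2]<-5)&(D>60);print('tip z',np.percentile(T[m],[1,99],axis=0))
to(lane(-66,-118,48),-9.4,0)
E
```

```text
time: 17.6
tool_pos: [446.1, -339.0, 117.2]
tcp_rot: [179.9, -0.3, -9.2]
ft_force: [1.2, 0.2, -0.2]
finger_gap: -0.2
grip_force: 0.0
time: 17.85
tool_pos: [441.5, -352.7, 116.1]
tcp_rot: [180.0, -0.2, -9.4]
ft_force: [-0.0, 0.1, -0.4]
finger_gap: -0.3
grip_force: 0.0
-60.21620475983684 -127.7127951850378 115.96718450693886 [-179.99960434   -0.20200198   -9.3467738 ] 0.1902416601181496
[202.30254715 187.40248882] 5143 ((-37.85297775268555, -63.92646026611328), (109.3138656616211, 18.028121948242188), 6.93186616897583)
tip z [[ -8.12593656 -29.49849934 -85.95712468]
 [ 13.74546395  29.4989119  -23.73592409]]
shift now-axes mm [-6.  -9.7 67.9] rotvec [-0.  -0.2  0.1] shift in target axes [-5.8 -9.7 68. ]
```

```bash
python3 -m handwheel '[[-0.006,-0.005,0.025,0,0,0,0],[-0.006,-0.005,0.025,0,0,0,0],[0,0,0.018,0,0,0,0],[0,0,0,0,0,0,0],[0,-0.01,0,0,0,0,0],[0,-0.01,0,0,0,0,0],[0,-0.0105,0,0,0,0,0],[-0.0018,-0.0086,0,0,0,0,0]]'
python3 -m handwheel '[[-0.0018,-0.0086,0,0,0,0,0],[-0.0018,-0.0086,0,0,0,0,0],[0.0009,-0.0081,0,0,0,0,0],[0.0009,-0.0081,0,0,0,0,0],[0.0009,-0.0081,0,0,0,0,0],[0.0032,-0.0076,0,0,0,0,0],[0.0032,-0.0076,0,0,0,0,0],[0.0032,-0.0076,0,0,0,0,0]]'
python3 -m handwheel '[[0.0053,-0.0062,0,0,0,0,0],[0.0053,-0.0062,0,0,0,0,0],[0.0053,-0.0062,0,0,0,0,0],[0.0057,-0.0038,0,0,0,0,0],[0.0057,-0.0038,0,0,0,0,0],[0.0057,-0.0038,0,0,0,0,0],[0.0057,-0.0021,0,0,0,0,0],[0.0057,-0.0021,0,0,0,0,0]]'
cat > gate.py <<'E'
from h import *
C,I,D=grab('wrist');P=pts(C,D)
a=np.radians(-9.4);e=np.array([np.cos(a),np.sin(a)]);n=np.array([-e[1],e[0]])
s=r.sense();p=s['tool_pos'][:2];print(p@e-553.6,p@n+147.2,s['tool_pos'][2])
X=P[...,:2]@e-553.6;Y=P[...,:2]@n+147.2
m=(P[...,2]>87)&(P[...,2]<97)&(Y<60)&(Y>-70)&(X<17)&(X>-110)
k,l,st,c=cv2.connectedComponentsWithStats(m.astype(np.uint8))
for i in range(1,k):
    if st[i,4]>100: print(c[i],st[i,4],cv2.minAreaRect(np.c_[X[l==i],Y[l==i]].astype(np.float32)))
E
python3 gate.py
```

```text
time: 18.57
tool_pos: [437.9, -301.0, 49.8]
tcp_rot: [179.9, -0.4, -9.2]
ft_force: [0.9, -1.6, 1.0]
finger_gap: 0.1
grip_force: 0.5
time: 19.23
tool_pos: [455.7, -239.0, 47.9]
tcp_rot: [180.0, -0.2, -9.3]
ft_force: [-0.1, -0.6, -0.2]
finger_gap: 0.1
grip_force: 0.5
time: 19.9
tool_pos: [505.2, -212.9, 48.1]
tcp_rot: [180.0, -0.2, -9.3]
ft_force: [-0.9, -1.2, 0.7]
finger_gap: -0.1
grip_force: 0.4
-19.530176076674024 19.87219671027411 48.26749326567925
[415.41936402 268.6258187 ] 10535 ((-0.4309108257293701, -12.674797058105469), (20.85435676574707, 110.30546569824219), 8.815338134765625)
```

Contact forces are light, and the bar is about 9° short of square. I'll keep pushing to the stop.

```bash
python3 -m handwheel '[[0.005,-0.001,0,0,0,0,0],[0.004,0,0,0,0,0,0],[0.003,0,0,0,0,0,0],[0.002,0,0,0,0,0,0],[0.002,0,0,0,0,0,0],[0,0,0,0,0,0,0]]'; python3 gate.py
```

```text
time: 20.45
tool_pos: [514.7, -213.5, 47.6]
tcp_rot: [-180.0, 0.6, -9.3]
ft_force: [-32.5, 7.0, 24.2]
finger_gap: -0.2
grip_force: 17.1
-10.871892885316015 20.66378710861261 47.62021093623851
[530.03900826 283.28297521] 3025 ((8.046570777893066, -43.02858352661133), (49.27364730834961, 20.67237091064453), 83.07902526855469)
[314.55577689 294.02124834] 1506 ((1.2641246318817139, 25.48627471923828), (38.046661376953125, 14.55905532836914), 74.95011901855469)
```

```bash
python3 -m handwheel '[[-0.006,0,0,0,0,0,0],[-0.015,0,0,0,0,0,0],[-0.03,0,0,0,0,0,0],[-0.03,0,-0.02,0,0,0,0],[0,0,-0.035,0,0,0,0],[0,0,-0.035,0,0,0,0],[0,0,0,0,0,0,0],[0,0,0,0,0,0,0]]'; python3 gate.py; python3 chk.py 616 305 68 scene,side|tail -2; python3 - <<'E'
from h import *
for n in('scene','side'):
    z=np.load(f'last_{n}.npz');print(n,'pot',rim(pts(cam(n),z['D']),(645.5,178.4),103,42))
I=np.load('last_scene.npz')['I'];cv2.imwrite('pics/fin.png',cv2.resize(I[130:370,160:480],None,fx=2.4,fy=2.4,interpolation=cv2.INTER_CUBIC))
E
```

```text
time: 21.17
tool_pos: [442.4, -202.9, 141.2]
tcp_rot: [179.8, -0.6, -9.3]
ft_force: [-0.6, -0.1, -0.8]
finger_gap: -0.2
grip_force: 0.0
-85.18767936657434 19.85394414147828 139.18238499346023
[389.25663366  73.6990099 ] 5050 ((5.202507019042969, -12.499702453613281), (19.393056869506836, 109.85891723632812), 1.4907335042953491)
scene (array([618.49797808, 304.26346256]), np.float64(48.32023762339404), 63)
side (array([615.38926247, 308.1223894 ]), np.float64(48.394249556652305), 172)
scene pot (array([647.93725692, 178.16039504]), np.float64(41.052505692293714), 76)
side pot (array([645.05855493, 181.78109192]), np.float64(41.1687016369826), 131)
```

View pics/fin.png

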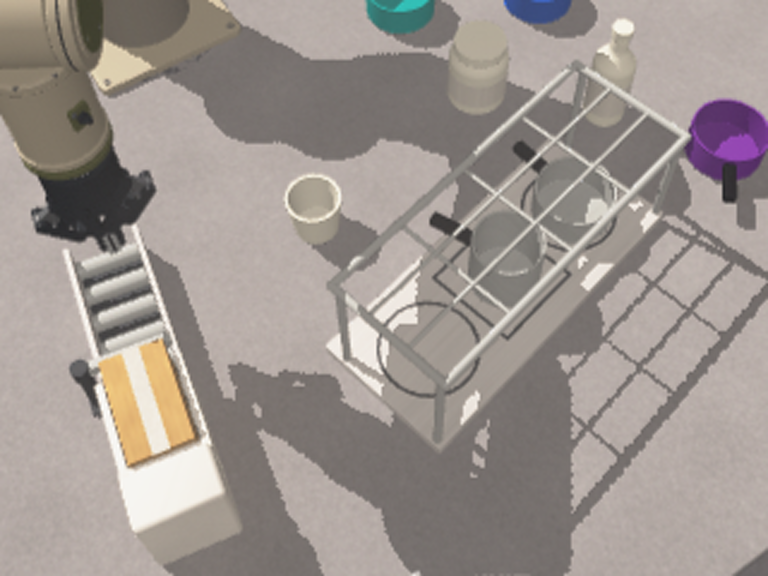

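The final view shows the pan on its round mark (572,195), the pot on the square (505,260) and the carton home at (147,400). The bar lies across behind the carton, pinned at (80,370), and the robot is clear of everything.

```bash
python3 -c "
from bench import r
print(r.hand_in())"
```

```text
the job is handed in; nothing more can be done
None
```

The job is handed in: by the last camera check the pan and pot are within about 5 mm of their mark centres, the carton is home against the end stop, and the retaining arm is square across behind it; the hand-in returned no verdict.

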